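# Blow out the imaging corner, then hold the specimen block in it

## Task

Clean the corner of the imaging fixture first: press the nozzle cap of the air can fully down and let it spring back up. Then stand the specimen block on the fixture plate, long side along the long fence, and push it into the corner so that it bears firmly on both fences at once; finish while still holding it pressed there, not letting go. Leave the round stub, the dropper bottle and the slide box where they are.

Things in the scene. Friction and masses are not known exactly. Their poses are not given: they have to be found in the camera images.
- fixture: Flat bright aluminium plate fixed to the black bench, 160 mm along its x, 260 mm along its y, 10 mm thick; origin at the centre of its underside, z up. On it stand two low dark steel fences that meet in a corner, and the air can. Plate and fences are smooth and slippery (friction about 0.2).
- corner (a point): The point on the plate's top face where the inner faces of the two fences meet: at (55, 0, 10) mm in the fixture's frame, with the fixture's axes. The free space of the corner lies on its -x, -y side: the seated block's centre is 22 mm from it along -x and 30 mm along -y.
- fence_long: Long steel fence on the plate, running along the fixture's y, 120 mm long, 10 mm thick, 14 mm high above the plate, dark steel. Axes as the fixture's. Origin at the foot of its inner face, at mid-length; the inner face looks to the fixture's -x. It reaches from 10 mm beyond the corner to 110 mm on the -y side of it. Rigidly fixed.
- fence_short: Short steel fence on the plate, running along the fixture's x, 65 mm long, 10 mm thick, 14 mm high above the plate, dark steel. Axes as the fixture's. Origin at the foot of its inner face, at mid-length; the inner face looks to the fixture's -y. Rigidly fixed.
- nozzle (a joint): Travel of the air can's nozzle cap: 0 up, 0.007 m fully pressed down. A spring holds it up: about 2 N start it moving, about 6 N hold it fully down; it returns by itself.
- nozzle_top (a point): Centre of the flat top of the nozzle cap, a grey plastic disc 32 mm across and 20 mm high that moves straight down when pressed, with a thin straw aimed at the corner. It sits on a white can 52 mm in diameter in a dark collar 61 mm in diameter, fixed upright on the plate at (-30, 95) mm in the fixture's frame; the cap's top is 166 mm above the bench.
- block: Loose aluminium specimen block, an upside-down T: a base 60 mm along its x, 44 mm along its y, 18 mm high, with an upright rib in the middle of the top, 34 mm along x, 16 mm thick along y, reaching to 51 mm above the underside. Origin at the centre of its underside, z up. About 0.18 kg. It stands upright on the bench. The base is higher than the fences, so fingers that take the rib above the base clear them.
- stub: Bystander: loose round aluminium stub, base 44 mm across and 18 mm high with an 18 mm stem, 46 mm high in all. Origin at the centre of its underside.
- dropper: Bystander: loose amber glass dropper bottle, 42 mm across, 107 mm high with its rubber bulb. Origin at the centre of its underside.
- slidebox: Bystander: loose orange slide box with a white lid, 86 mm along its x, 36 mm along its y, 31 mm high. Origin at the centre of its underside.
There are look-alikes about, which are no part of the job. Leave any black or turquoise look-alike of the block alone.

How it is judged:
By the outcome, as a careful person would: the job done as asked, in the order asked, and still so for the second after the job is handed in, while the arm keeps its last pose, push and grip.
It also fails if it takes over 72 s, if anything falls off the work surface, if the arm or the gripper's body presses on something with over 40 N, if the wrist force passes 120 N, or if a joint passes its speed limit or range.

## Robot

A 6-joint arm with a two-finger parallel gripper is mounted at the origin on the work surface. World frame = base frame: x ahead of the robot, y to its left, z up, the work surface at z = 0. Lengths are in mm, angles in rad, forces in N, time in s.
With the tool pointing down it reaches from about 275 to 750 mm from the base axis. Payload 10.2 kg.
Tool frame: the origin (TCP) lies at the centre of the arm's flange, where the gripper is bolted on; the fingertips stand ctrl.tip_reach ahead of it and the grasp point (between the pads) lies 155 mm ahead of it (ctrl.tip_reach is the distance from the TCP to the fingertips, in mm); z points along the fingers, y is the direction in which the jaws open and shut (so a half turn about z gives the same grasp; the last joint's range is limited). The gripper opens to 85 mm and grips with 20 to 120 N. Pads are 22 mm wide; open, the fingers measure 114 mm over their backs; the gripper's body (76 mm by 85 mm) begins 54 mm behind the grasp point. The pads swing forward as they close: fully open they stand 13 mm farther back than shut.
Start: joints at [0.879, 0.313, 1.498, -0, 1.331, -0.223], TCP at [237.217, 468.359, 404.694] pointing down, gripper open.
Joint ranges: [-2.94, 2.94], [-0.97, 2.17], [0.19, 2.56], [-1.23, 4.37], [0.02, 3.11], [-2.88, 2.88]. Speed limits (rad/s): [2.39, 2.39, 3.01, 3.14, 3.14, 3.14].

## Interface

Orientations are given as a unit quaternion [w, x, y, z].
In Python, from rig import ctrl, viewer gives the robot as it stands.
- The arm moves only by the tool drive_tool, never from a script. Its argument "rows" is a list that holds one entry, the list of rows, each a list of 6 numbers: the shift along the world's x, y, z normalised to -1 to 1, where 1 is 0.1 m, then the turn, a rotation vector about the world's x, y, z normalised to -1 to 1, where 1 is 90 degrees. A call has 1 to 10 rows; each row is the pose to reach, as a shift and turn from the pose measured when the call began; what a row does not reach only later rows make up. A row lasts 1/8 s, in which the tool goes at most 62.5 mm and 10.7 degrees, less where a joint would pass 70% of its speed; a pose out of reach is approached as far as the arm can. A call with a number of a shift or a turn outside -1 to 1 is refused whole. A call with a gripper value outside its range is refused whole. "fingers" is the opening, from -1 (shut) to 1 (fully open), set as the call begins (left out, the last holds). The fingers move at their own pace and stop on an object; "force" is the grip in N (left out, the last holds). Time passes only in rows, so rows that repeat a pose let the fingers close. It gives the time, the measured TCP pose, the force and the opening at its end, in the units of the state.
- ctrl.sense(): the state, without advancing time (a new reading comes with each control period).
- viewer.capture(name): name is "scene" or "top"; returns the picture (400x640x3 uint8, red, green, blue); there is no depth.
- viewer.calibration(name): a dict with "mtx" (3x3 intrinsics, pixels), "dist_coeffs" ([k1, k2, p1, p2, k3] as OpenCV has them; the pictures are not rectified), "extrinsics" (4x4, takes a point from camera to world coordinates). Camera axes: x right, y up, looking along -z (the intrinsics and any distortion apply to the point x, -y, -z); pixel columns grow to the right and rows downward; lengths in mm; the calibration is good to about 2 mm. A picture is of the moment at which its call begins. calibration takes no time and is no camera call.
- ctrl.finish_job(): hands the job in, once; it reports no verdict.
The state is a dict: "time_s": time; "joints": joint angles; "dq": joint speeds; "tau": joint torques, N m; "eef_pos": TCP position; "ee_rot": TCP orientation; "force": force on the tool from outside, world axes, zero at the start; "wrist_torque": the same for the moment, N m; "grip_width": opening from 0.0 (shut) to 1.0 (fully open).
Only numpy, scipy, OpenCV 4.12 (cv2) and the standard library are available. Lean on these libraries where they do the work, as an engineer would, in place of code of your own. Each camera call takes 0.05 s, during which the arm holds its last target.

## Working session

There is one attempt and no reset: what is moved stays moved. The work goes in short steps, Python scripts to look and compute and a tool call to move; the robot and the scene stay as the last step left them, time stands still between calls to the robot, and variables do not carry over. Pictures are saved under pics/ and viewed, and the job is handed in when it is done.

Besides the shell and the picture viewer there is one more tool, called after "Emit:" as name(argument=value, ...) on one line, values as JSON. drive_tool: Moves the arm, as the interface text tells. Scaled input: -1 to 1 covers 0.1 m each way for a shift and 90 degrees each way for a turn. Its arguments: {"type":"object","properties":{"rows":{"type":"array","items":{"type":"array","items":{"type":"array","items":{"type":"number"}}}},"fingers":{"type":"number"},"force":{"type":"number"}},"required":["rows"]}

```bash
mkdir -p pics; python3 - <<'E'
from rig import ctrl, viewer
import cv2
print(ctrl.sense(), ctrl.tip_reach)
for n in("scene","top"):
    im=viewer.capture(n); cv2.imwrite(f"pics/{n}0.png",im[:,:,::-1])
    print(viewer.calibration(n))
E
```

```text
{'time_s': 0.0, 'joints': array([ 8.78595998e-01,  3.13468208e-01,  1.49843297e+00, -1.07233603e-05,
        1.33101957e+00, -2.23386345e-01]), 'dq': array([-0.00025622,  0.00083702, -0.00049094, -0.0003938 , -0.00101917,
        0.00015231]), 'tau': array([ 2.32105785e-04, -4.12267721e+01, -2.59740955e+01, -2.01708781e-04,
        4.16757830e-03,  4.02941134e-05]), 'eef_pos': array([237.19206794, 468.324426  , 404.12716266]), 'ee_rot': array([-2.88815944e-04,  2.32264942e-01,  9.72652330e-01, -5.97968528e-04]), 'force': array([0.25883901, 0.7793655 , 0.70931775]), 'wrist_torque': array([ 0.01354201, -0.01715146,  0.01967182]), 'grip_width': 1.0021381867332637} 173.4
{'mtx': array([[463.51691104,   0.        , 317.44122879],
       [  0.        , 463.51691104, 196.80797628],
       [  0.        ,   0.        ,   1.        ]]), 'dist_coeffs': array([0.00382733, 0.        , 0.        , 0.        , 0.        ]), 'extrinsics': array([[ 4.86359888e-01, -6.95719500e-01,  5.28609909e-01,
         1.05020744e+03],
       [ 8.73678448e-01,  3.95415879e-01, -2.83429448e-01,
        -2.60088122e+02],
       [-1.18333582e-02,  5.99683800e-01,  8.00149556e-01,
         9.40044537e+02],
       [ 0.00000000e+00,  0.00000000e+00,  0.00000000e+00,
         1.00000000e+00]])}
{'mtx': array([[500.69804666,   0.        , 313.16360067],
       [  0.        , 500.69804666, 205.2996989 ],
       [  0.        ,   0.        ,   1.        ]]), 'dist_coeffs': array([-0.02985267,  0.        ,  0.        ,  0.        ,  0.        ]), 'extrinsics': array([[ 1.06889665e-02,  9.99315838e-01, -3.54062542e-02,
         4.43390288e+02],
       [-9.99869359e-01,  1.02521344e-02, -1.24963748e-02,
         4.77069329e+00],
       [-1.21248355e-02,  3.55352020e-02,  9.99294870e-01,
         1.22677781e+03],
       [ 0.00000000e+00,  0.00000000e+00,  0.00000000e+00,
         1.00000000e+00]])}
```

View pics/scene0.png

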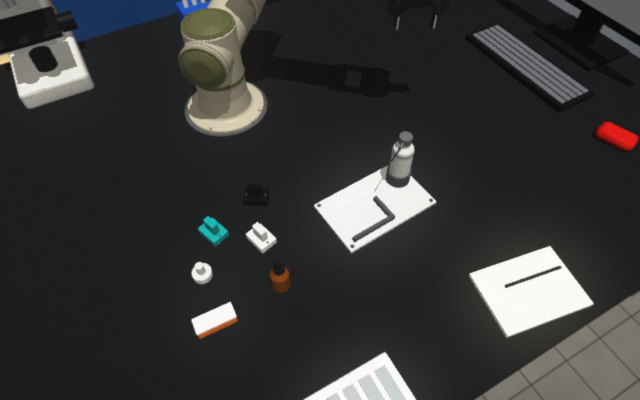

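View pics/top0.png

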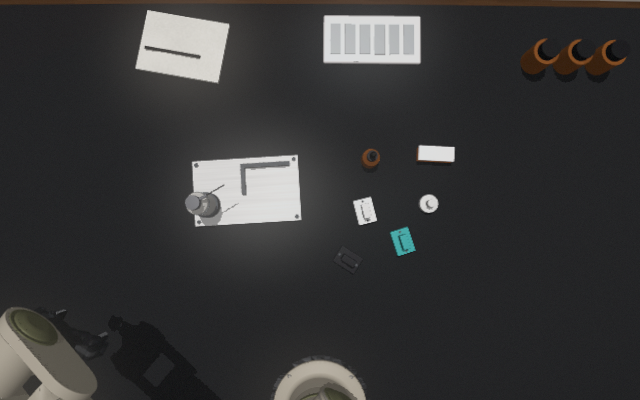

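Three block-like shapes show in top: bare aluminium/white at (365,211), turquoise at (403,241) and black at (348,260). Only the bare one fits. I'll confirm it in enlarged crops.

```bash
python3 - <<'E'
import cv2,numpy as np
t=cv2.imread("pics/top0.png");s=cv2.imread("pics/scene0.png")
def crop(im,x0,y0,w,h,k,n): cv2.imwrite(n,cv2.resize(im[y0:y0+h,x0:x0+w],None,fx=k,fy=k,interpolation=cv2.INTER_CUBIC))
crop(t,180,145,130,90,6,"pics/c_fix.png")
crop(t,340,190,60,45,12,"pics/c_blk.png")
crop(s,240,215,48,44,12,"pics/c_blk_s.png")
crop(s,305,125,140,130,4,"pics/c_fix_s.png")
E
```

```text
(no output)
```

View pics/c_fix.png

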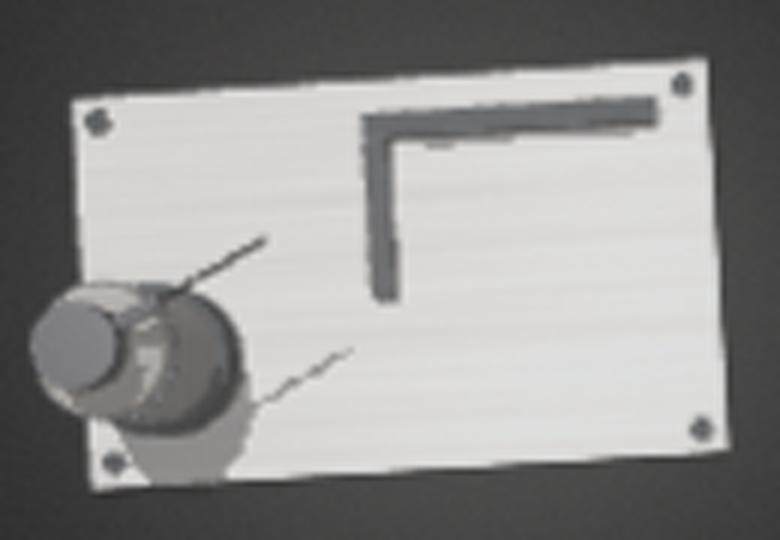

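View pics/c_blk.png

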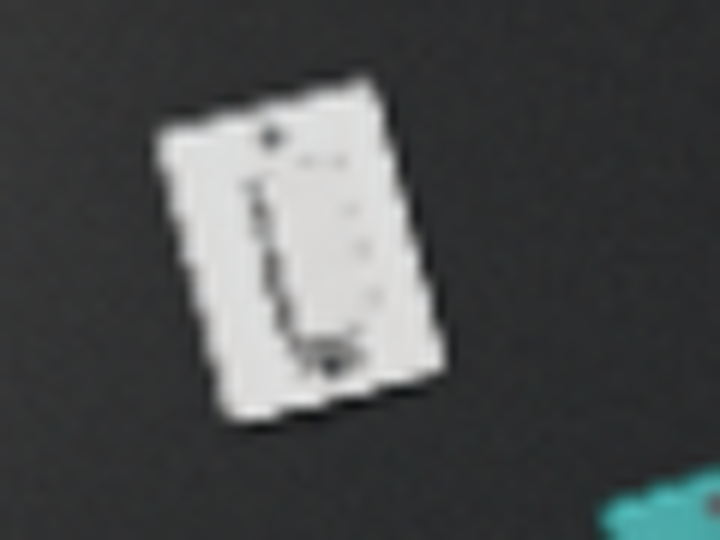

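View pics/c_blk_s.png

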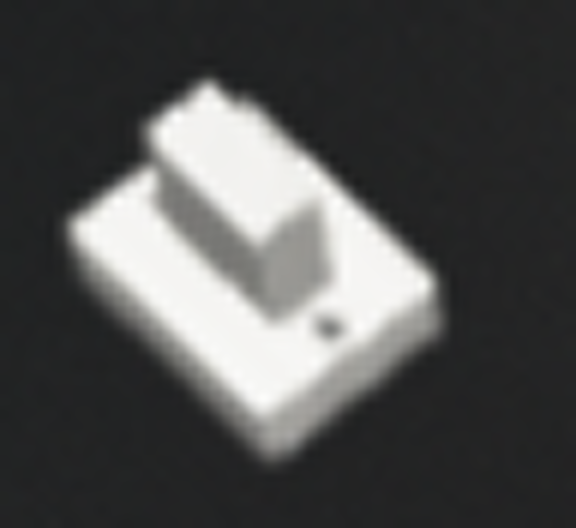

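View pics/c_fix_s.png

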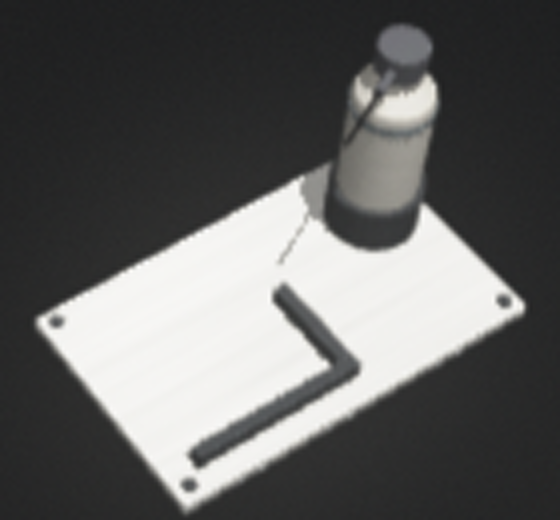

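```bash
cat > h.py <<'E'
import numpy as np,cv2
from rig import ctrl,viewer
from scipy.optimize import least_squares
cal={n:viewer.calibration(n) for n in("top","scene")}
def proj(n,P):
    c=cal[n];T=np.linalg.inv(c["extrinsics"]);P=np.atleast_2d(P)
    q=(P@T[:3,:3].T+T[:3,3])*[1,-1,-1]
    return cv2.projectPoints(q,np.zeros(3),np.zeros(3),c["mtx"],c["dist_coeffs"])[0][:,0]
def un(u,v,x0,y0,k): return [(u+.5)/k-.5+x0,(v+.5)/k-.5+y0]
def W(p,P):
    c,s=np.cos(p[2]),np.sin(p[2]);P=np.array(P,float)
    return np.c_[p[0]+c*P[:,0]-s*P[:,1],p[1]+s*P[:,0]+c*P[:,1],P[:,2]+(p[3] if len(p)>3 else 0)]
def fit(obs,p0):
    f=lambda p:np.concatenate([(proj(n,W(p,[o[0] for o in L]))-[o[1] for o in L]).ravel() for n,L in obs.items() if L])
    r=least_squares(f,p0);return r.x,r.fun.reshape(-1,2)
E
cat > m1.py <<'E'
from h import *
t=lambda u,v:un(u,v,180,145,6); s=lambda u,v:un(u,v,305,125,4)
fx={"top":[((80,130,10),t(72,98)),((80,-130,10),t(706,58)),((-80,-130,10),t(728,450)),((-80,130,10),t(92,490)),((-30,95,166),t(75,348)),
 ((65,10,24),t(361,115)),((65,-110,24),t(657,96)),((55,0,10),t(396,140))],
"scene":[((80,130,10),s(524,305)),((80,-130,10),s(187,500)),((-80,-130,10),s(40,320)),((-30,95,166),s(405,47)),((65,10,24),s(359,365)),((65,-110,24),s(195,457))]}
t=lambda u,v:un(u,v,340,190,12); s=lambda u,v:un(u,v,240,215,12)
bl={"top":[((30,22,18),t(158,130)),((30,-22,18),t(372,78)),((-30,-22,18),t(445,370)),((-30,22,18),t(230,420))],
"scene":[((30,-22,18),s(268,412)),((30,22,18),s(438,285)),((-30,-22,18),s(70,228)),((30,-22,0),s(275,465)),((30,22,0),s(440,335)),
 ((-17,-8,51),s(148,130)),((17,-8,51),s(262,240)),((17,8,51),s(322,195)),((-17,8,51),s(208,80))]}
for nm,o,p0 in(("fix",fx,[480,170,0.]),("blk",bl,[440,-90,.2])):
    p,r=fit(o,p0);print(nm,p.round(3));print(r.round(1).tolist())
    for n in o:
        p,r=fit({n:o[n]},p0);print(n,p.round(3),abs(r).max().round(2))
E
python3 m1.py
```

```text
fix [5.21307e+02 1.84073e+02 6.80000e-02]
[[0.0, 0.0], [0.1, 0.4], [0.2, 0.4], [-0.2, -0.1], [-0.3, -0.4], [-0.0, -0.3], [0.1, -0.1], [-0.7, 0.0], [0.5, -0.0], [-0.7, 1.4], [-1.5, -0.5], [-0.4, -0.8], [0.6, -0.4], [0.8, 0.3]]
top [5.21296e+02 1.83780e+02 7.10000e-02] 0.64
scene [5.21363e+02 1.84581e+02 6.30000e-02] 1.34
blk [ 4.75019e+02 -1.04502e+02  2.49000e-01]
[[0.1, 0.2], [-0.0, 0.2], [-0.1, 0.0], [0.1, 0.2], [-0.3, 0.6], [0.1, -0.2], [0.0, -0.1], [-0.1, 0.1], [0.6, -0.3], [-0.1, 0.2], [-0.3, 0.1], [0.2, -0.2], [0.3, 0.4]]
top [ 4.75366e+02 -1.04459e+02  2.49000e-01] 0.14
scene [ 4.74825e+02 -1.04509e+02  2.49000e-01] 0.55
```

Confirmed: the bare aluminium block with its upright rib is at top (365,211) and scene (262,236). It sits at about (475, -104.5), yaw 0.249. The fixture is at about (521.3, 184), yaw 0.069. That puts the nozzle cap at about (485, 277, 166), so I'm moving above it with the fingers shut.

Emit:
drive_tool(rows=[[[0.3,-0.23,0,0,0,0.1],[0.65,-0.5,0,0,0,0.22],[1.0,-0.77,0,0,0,0.34],[1.0,-0.77,0,0,0,0.458]]], fingers=-1, force=80)

```text
time_s: 0.6
eef_pos: [339.1, 389.8, 403.8]
ee_rot: [-0.0, -0.126, 0.992, -0.001]
force: [-0.2, 0.7, -0.1]
grip_width: 0.141
```

Emit:
drive_tool(rows=[[[0.5,-0.4,0,0,0,0],[1.0,-0.77,-0.2,0,0,0],[1.0,-0.77,-0.4,0,0,0]]])

```text
time_s: 0.98
eef_pos: [441.4, 310.6, 362.9]
ee_rot: [-0.0, -0.124, 0.992, -0.001]
force: [-0.7, 0.4, 0.6]
grip_width: 0.001
```

Emit:
drive_tool(rows=[[[0.22,-0.17,-0.05,0,0,0],[0.434,-0.339,-0.15,0,0,0],[0.434,-0.339,-0.15,0,0,0],[0.434,-0.339,-0.15,0,0,0]]])

```text
time_s: 1.48
eef_pos: [484.4, 277.1, 348.0]
ee_rot: [-0.0, -0.124, 0.992, -0.001]
force: [-0.4, -0.7, -0.1]
grip_width: -0.002
```

```bash
python3 - <<'E'
from h import *
e=ctrl.sense();print(e['eef_pos'],e['force'])
t=viewer.capture("top")[:,:,::-1];s=viewer.capture("scene")[:,:,::-1]
a=cv2.resize(t[150:240,170:270],None,fx=4,fy=4,interpolation=2);b=cv2.resize(s[100:190,340:440],None,fx=4,fy=4,interpolation=2)
cv2.imwrite("pics/n1.png",np.hstack([a,b]))
E
```

```text
[484.41330201 277.09402001 347.9673694 ] [-0.44104721 -0.74384772 -0.11428682]
```

View pics/n1.png

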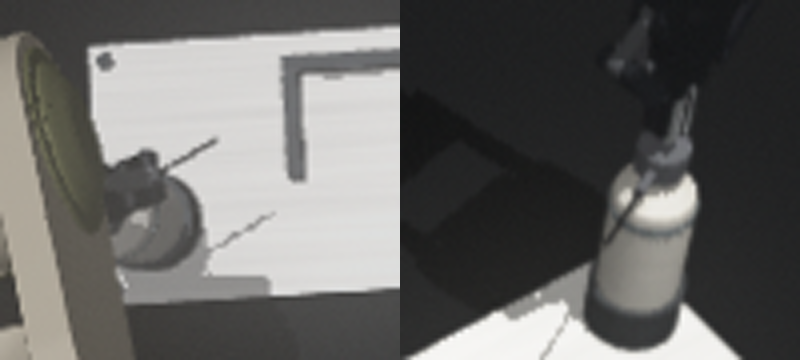

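The scene view (right half, about (663,140)) shows the shut fingertips just over the cap. Pressing down in small steps.

Emit:
drive_tool(rows=[[[0,0,-0.03,0,0,0],[0,0,-0.06,0,0,0],[0,0,-0.09,0,0,0],[0,0,-0.1,0,0,0],[0,0,-0.11,0,0,0],[0,0,-0.11,0,0,0]]])

```text
time_s: 2.33
eef_pos: [484.2, 277.4, 337.4]
ee_rot: [-0.0, -0.125, 0.992, -0.001]
force: [-2.1, 1.9, 2.3]
grip_width: -0.003
```

Emit:
drive_tool(rows=[[[0,0,-0.02,0,0,0],[0,0,-0.03,0,0,0],[0,0,-0.04,0,0,0],[0,0,-0.045,0,0,0],[0,0,-0.045,0,0,0]]])

```text
time_s: 2.95
eef_pos: [484.2, 277.4, 333.0]
ee_rot: [0.0, -0.125, 0.992, -0.001]
force: [-1.9, 0.2, 5.4]
grip_width: 0.003
```

Emit:
drive_tool(rows=[[[0,0,-0.015,0,0,0],[0,0,-0.025,0,0,0],[0,0,-0.035,0,0,0],[0,0,-0.035,0,0,0]]])

```text
time_s: 3.45
eef_pos: [484.0, 277.4, 332.2]
ee_rot: [0.001, -0.125, 0.992, -0.001]
force: [-10.4, -2.4, 24.1]
grip_width: 0.002
```

It hit a hard stop (24 N, well past the 6 N needed), so the cap is fully down. Releasing and checking that it springs back.

Emit:
drive_tool(rows=[[[0,0,0.05,0,0,0],[0,0,0.15,0,0,0],[0,0,0.4,0,0,0],[0,0,0.7,0,0,0],[0,0,0.7,0,0,0]]])

```text
time_s: 4.08
eef_pos: [484.2, 277.4, 404.1]
ee_rot: [0.003, -0.125, 0.992, -0.001]
force: [0.6, -0.3, 0.3]
grip_width: 0.001
```

Emit:
drive_tool(rows=[[[0.0,-0.5,0,0,0,0],[0,-1.0,0,0,0,0],[0,-1.0,0,0,0,0]]], fingers=0.2)

```text
time_s: 4.45
eef_pos: [484.4, 175.0, 403.2]
ee_rot: [0.002, -0.123, 0.992, -0.001]
force: [-0.1, 0.0, 0.4]
grip_width: 0.598
```

```bash
python3 - <<'E'
from h import *
s=viewer.capture("scene")[:,:,::-1];s0=cv2.imread("pics/scene0.png")
b=[cv2.resize(x[100:200,360:440],None,fx=5,fy=5,interpolation=2) for x in(s0,s)]
cv2.imwrite("pics/n2.png",np.hstack(b))
E
```

```text
(no output)
```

View pics/n2.png

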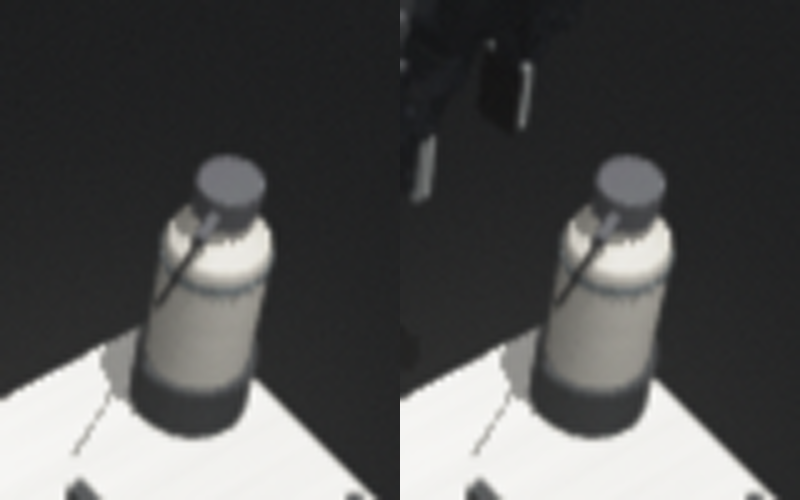

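The cap is back at the same height in both crops, (230,183) and (630,183). Moving to the block.

Emit:
drive_tool(rows=[[[0,-0.5,0,0,0,0],[-0.05,-1.0,-0.2,0,0,0],[-0.05,-1.0,-0.3,0,0,0]]])

```text
time_s: 4.88
eef_pos: [479.3, 75.1, 372.0]
ee_rot: [0.002, -0.122, 0.992, -0.0]
force: [0.2, 0.0, -0.6]
grip_width: 0.602
```

Emit:
drive_tool(rows=[[[0,-0.5,-0.2,0,0,0],[-0.05,-1.0,-0.5,0,0,0],[-0.05,-1.0,-0.7,0,0,0],[-0.05,-1.0,-0.7,0,0,0]]])

```text
time_s: 5.38
eef_pos: [474.5, -23.9, 300.8]
ee_rot: [0.0, -0.123, 0.992, 0.0]
force: [0.1, 1.4, 0.3]
grip_width: 0.598
```

```bash
python3 - <<'E'
from h import *
e=ctrl.sense();from scipy.spatial.transform import Rotation as R
q=e['ee_rot'];M=R.from_quat([q[1],q[2],q[3],q[0]]).as_matrix()
print(e['eef_pos'],M[:,2].round(4),np.degrees(np.arctan2(M[1,1],M[0,1])))
E
```

```text
[474.49078253 -23.93110603 300.78691544] [ 6.e-04  8.e-04 -1.e+00] 104.10038727812064
```

Yaw matches at 104.1° (wanted 104.3°). Next is (+0.5, -80.6), then down.

Emit:
drive_tool(rows=[[[0,-0.4,0,0,0,0],[0.005,-0.806,-0.1,0,0,0],[0.005,-0.806,-0.3,0,0,0],[0.005,-0.806,-0.3,0,0,0]]])

```text
time_s: 5.88
eef_pos: [475.3, -103.6, 270.6]
ee_rot: [-0.0, -0.123, 0.992, 0.001]
force: [-0.8, -0.2, 0.4]
grip_width: 0.599
```

```bash
python3 - <<'E'
from h import *
e=ctrl.sense();print(e['eef_pos'])
s=viewer.capture("scene")[:,:,::-1];t=viewer.capture("top")[:,:,::-1]
cv2.imwrite("pics/g1.png",np.hstack([cv2.resize(x,None,fx=6,fy=6,interpolation=2) for x in(s[190:270,225:290],t[175:255,335:400])]))
E
```

```text
[ 475.34794094 -103.57820547  270.61584275]
```

View pics/g1.png

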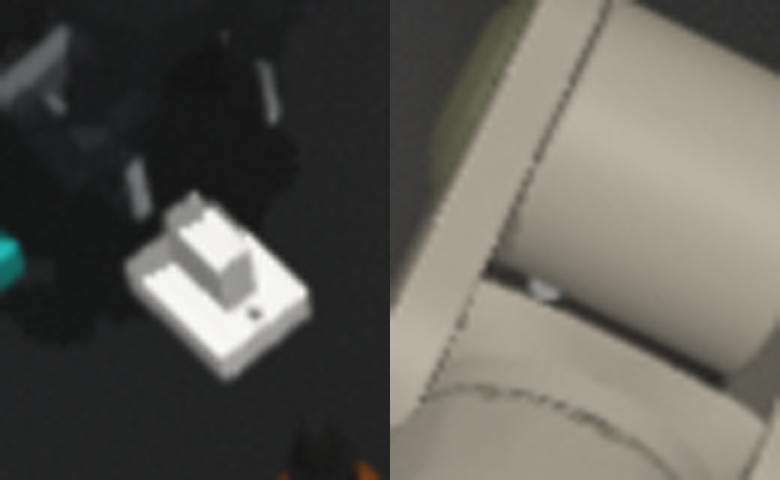

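The scene crop shows the open fingers either side of the rib ((138,185) and (268,90), rib at (210,240)). Descending and closing.

Emit:
drive_tool(rows=[[[0,-0.009,-0.3,0,0,0],[0,-0.009,-0.6,0,0,0],[-0.003,-0.009,-0.72,0,0,0],[-0.003,-0.009,-0.756,0,0,0],[-0.003,-0.009,-0.756,0,0,0],[-0.003,-0.009,-0.756,0,0,0]]])

```text
time_s: 6.72
eef_pos: [475.5, -104.5, 197.0]
ee_rot: [0.001, -0.124, 0.992, -0.0]
force: [0.4, -0.5, 0.5]
grip_width: 0.601
```

Emit:
drive_tool(rows=[[[0,0,0,0,0,0],[0,0,0,0,0,0],[0,0,0,0,0,0],[0,0,0,0,0,0],[0,0,0,0,0,0],[0,0,0,0,0,0]]], fingers=-1, force=60)

```text
time_s: 7.48
eef_pos: [475.7, -104.7, 197.4]
ee_rot: [0.002, -0.124, 0.992, -0.001]
force: [-0.7, -0.0, 5.8]
grip_width: 0.175
```

Gripped (opening about 15 mm, rib 16). Lifting 50 mm.

Emit:
drive_tool(rows=[[[0,0,0.05,0,0,0],[0,0,0.2,0,0,0],[0,0,0.4,0,0,0],[0,0,0.5,0,0,0],[0,0,0.5,0,0,0]]])

```text
time_s: 8.1
eef_pos: [475.7, -104.6, 248.1]
ee_rot: [0.002, -0.124, 0.992, -0.001]
force: [0.5, 0.4, -1.9]
grip_width: 0.173
```

```bash
python3 - <<'E'
from h import *
e=ctrl.sense();print(e['eef_pos'],e['force'],e['wrist_torque'],e['grip_width'])
s=viewer.capture("scene")[:,:,::-1]
cv2.imwrite("pics/g2.png",cv2.resize(s[190:270,215:295],None,fx=7,fy=7,interpolation=2))
E
```

```text
[ 475.72227454 -104.64431249  248.13792978] [ 0.46321191  0.35140369 -1.89202434] [-0.03436848 -0.00819999  0.00642777] 0.17263544531109754
```

View pics/g2.png

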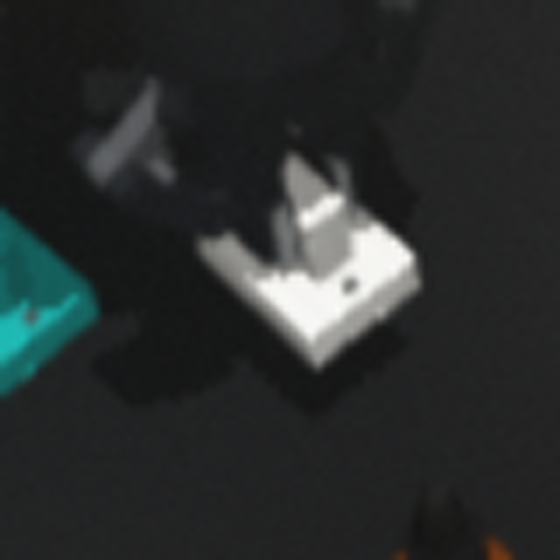

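The block is held level with 1.9 N of weight on the wrist. Before approaching, I'll triangulate the straw tip to check clearance.

```bash
python3 - <<'E'
from h import *
a=un(265,238,180,145,6);b=un(347,142,305,125,4)
r=least_squares(lambda p:np.r_[proj("top",p)[0]-a,proj("scene",p)[0]-b],[510,240,110]);print(r.x,r.fun)
p=r.x[:2]-[521.3,184];c,s=np.cos(.069),np.sin(.069);print("fix frame",c*p[0]+s*p[1],-s*p[0]+c*p[1])
E
```

```text
[524.71971138 211.0015381  156.69471513] [-0.10851612 -0.06146944 -0.12868719  0.01755996]
fix frame 5.2732020926968435 26.70151354193157
```

Emit:
drive_tool(rows=[[[0,0,0.3,0,0,-0.05],[0,0.1,0.6,0,0,-0.15],[0,0.3,0.8,0,0,-0.25],[0,0.5,0.8,0,0,-0.35],[0.1,0.7,0.8,0,0,-0.46],[0.1,0.9,0.8,0,0,-0.57],[0.1,1.0,0.8,0,0,-0.68],[0.1,1.0,0.8,0,0,-0.75],[0.1,1.0,0.8,0,0,-0.8]]])

```text
time_s: 9.28
eef_pos: [485.5, -4.4, 326.6]
ee_rot: [0.0, 0.484, 0.875, -0.002]
force: [1.1, 0.0, -1.6]
grip_width: 0.171
```

Emit:
drive_tool(rows=[[[0.2,0.3,0,0,0,-0.1],[0.4,0.6,0,0,0,-0.2],[0.569,0.9,-0.1,0,0,-0.313],[0.569,1.0,-0.3,0,0,-0.313],[0.569,1.0,-0.4,0,0,-0.313],[0.569,1.0,-0.4,0,0,-0.313]]])

```text
time_s: 10.02
eef_pos: [542.2, 95.1, 285.9]
ee_rot: [-0.001, 0.683, 0.731, -0.003]
force: [-0.5, 0.3, -1.1]
grip_width: 0.177
```

Emit:
drive_tool(rows=[[[0,0.2,0,0,0,0],[0,0.4,-0.1,0,0,0],[0,0.448,-0.3,0,0,0],[0,0.448,-0.5,0,0,0],[0,0.448,-0.5,0,0,0],[0,0.448,-0.5,0,0,0]]])

```text
time_s: 10.78
eef_pos: [542.4, 140.4, 236.5]
ee_rot: [-0.0, 0.683, 0.731, -0.002]
force: [0.7, 0.4, -1.3]
grip_width: 0.175
```

```bash
cat > look.py <<'E'
from h import *
import sys
from scipy.spatial.transform import Rotation as R
e=ctrl.sense();q=e['ee_rot'];M=R.from_quat([q[1],q[2],q[3],q[0]]).as_matrix()
print(e['time_s'],e['eef_pos'].round(1),"z",M[:,2].round(3),"yaw",np.degrees(np.arctan2(M[1,1],M[0,1])).round(2),e['force'].round(1),e['wrist_torque'].round(2),e['grip_width'])
p=e['eef_pos'][:2]-[521.3,184];c,s=np.cos(.069),np.sin(.069);print("fix",(c*p[0]+s*p[1]).round(1),(-s*p[0]+c*p[1]).round(1))
f=e['force'];print("F fix",(c*f[0]+s*f[1]).round(1),(-s*f[0]+c*f[1]).round(1))
s=viewer.capture("scene")[:,:,::-1];t=viewer.capture("top")[:,:,::-1]
cv2.imwrite(sys.argv[1],np.hstack([cv2.resize(s[160:250,325:425],None,fx=6,fy=6,interpolation=2)]+([cv2.resize(t[150:240,225:325],None,fx=2,fy=6,interpolation=2)] if len(sys.argv)>2 else [])))
E
python3 look.py pics/p1.png
```

```text
10.775 [542.4 140.4 236.5] z [-0.004 -0.003 -1.   ] yaw 3.89 [ 0.7  0.4 -1.3] [ 0.01 -0.02  0.01] 0.17474871053669416
fix 18.1 -45.0
F fix 0.8 0.3
```

View pics/p1.png

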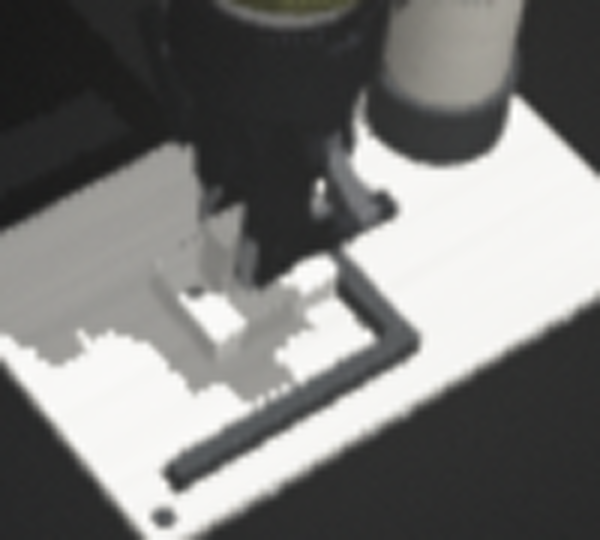

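The block (about (230,300)) is over the free corner space, its long side parallel to the long fence, and about 29 mm above the plate. Lowering until it touches.

Emit:
drive_tool(rows=[[[0,0,-0.1,0,0,0],[0,0,-0.2,0,0,0],[0,0,-0.26,0,0,0],[0,0,-0.27,0,0,0],[0,0,-0.28,0,0,0],[0,0,-0.28,0,0,0]]])

```text
time_s: 11.62
eef_pos: [542.5, 140.1, 208.9]
ee_rot: [-0.0, 0.683, 0.731, -0.002]
force: [0.0, -0.4, -0.9]
grip_width: 0.176
```

Emit:
drive_tool(rows=[[[0,0,-0.01,0,0,0],[0,0,-0.02,0,0,0],[0,0,-0.02,0,0,0]]])

```text
time_s: 12.0
eef_pos: [542.6, 140.1, 207.5]
ee_rot: [0.0, 0.683, 0.731, -0.002]
force: [-2.2, -0.2, 5.1]
grip_width: 0.178
```

In contact (about 5 N). Sliding along fixture +x towards the long fence.

Emit:
drive_tool(rows=[[[0.03,0.002,0,0,0,0],[0.06,0.004,0,0,0,0],[0.09,0.006,0,0,0,0],[0.11,0.008,0,0,0,0],[0.13,0.009,0,0,0,0],[0.13,0.009,0,0,0,0]]])

```text
time_s: 12.75
eef_pos: [555.8, 141.0, 207.5]
ee_rot: [0.0, 0.683, 0.731, -0.001]
force: [0.0, -0.7, 1.1]
grip_width: 0.178
```

Emit:
drive_tool(rows=[[[-0.002,0.03,0,0,0,0],[-0.004,0.06,0,0,0,0],[-0.006,0.09,0,0,0,0],[-0.008,0.11,0,0,0,0],[-0.009,0.13,0,0,0,0],[-0.009,0.13,0,0,0,0]]])

```text
time_s: 13.5
eef_pos: [554.8, 154.3, 207.5]
ee_rot: [0.0, 0.683, 0.731, -0.001]
force: [-0.2, 0.9, 0.6]
grip_width: 0.174
```

```bash
python3 look.py pics/p2.png
```

```text
13.5 [554.8 154.3 207.5] z [-0.001 -0.002 -1.   ] yaw 3.89 [-0.2  0.9  0.6] [ 0.08 -0.    0.01] 0.17391451303199532
fix 31.4 -31.9
F fix -0.1 0.9
```

View pics/p2.png

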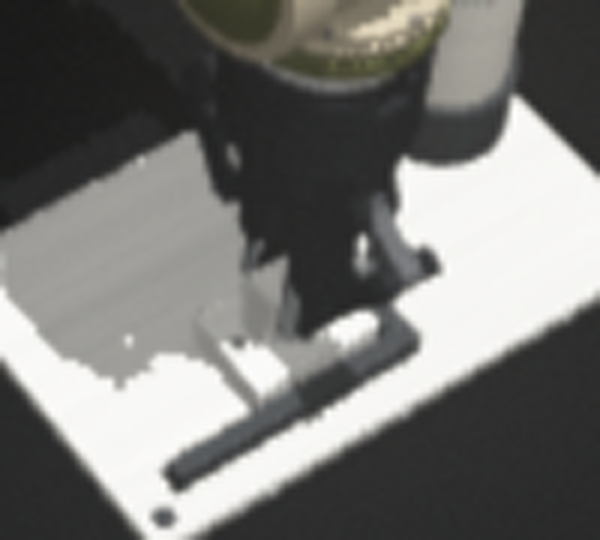

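About 2 mm short of each fence. Pushing gently into the long fence.

Emit:
drive_tool(rows=[[[0.01,0.001,-0.005,0,0,0],[0.02,0.001,-0.01,0,0,0],[0.025,0.002,-0.01,0,0,0],[0.025,0.002,-0.01,0,0,0]]])

```text
time_s: 14.1
eef_pos: [557.4, 154.4, 207.4]
ee_rot: [0.0, 0.683, 0.731, -0.001]
force: [-2.7, -0.9, 10.2]
grip_width: 0.175
```

Emit:
drive_tool(rows=[[[0.008,0.001,0.0,0,0,0],[0.015,0.001,0.0,0,0,0],[0.02,0.001,0.0,0,0,0],[0.02,0.001,0.0,0,0,0]]])

```text
time_s: 14.6
eef_pos: [558.6, 154.5, 207.5]
ee_rot: [-0.001, 0.683, 0.731, -0.003]
force: [-11.6, -2.3, 11.0]
grip_width: 0.175
```

Contact with the long fence (about 12 N). Now along +y with the x push held.

Emit:
drive_tool(rows=[[[0.008,0.008,0.0,0,0,0],[0.008,0.015,0.0,0,0,0],[0.007,0.022,0.0,0,0,0],[0.007,0.022,0.0,0,0,0]]])

```text
time_s: 15.1
eef_pos: [559.0, 156.1, 207.6]
ee_rot: [-0.001, 0.683, 0.731, -0.004]
force: [-7.6, -5.9, 7.3]
grip_width: 0.173
```

Emit:
drive_tool(rows=[[[0.005,0.01,0.0,0,0,0],[0.007,0.018,0.0,0,0,0],[0.007,0.025,0.0,0,0,0],[0.007,0.025,0.0,0,0,0]]])

```text
time_s: 15.6
eef_pos: [559.4, 157.8, 207.7]
ee_rot: [-0.002, 0.682, 0.731, -0.006]
force: [-6.3, -7.1, 8.4]
grip_width: 0.173
```

```bash
python3 look.py pics/p3.png
```

```text
15.6 [559.4 157.8 207.7] z [-0.011 -0.006 -1.   ] yaw 3.92 [-6.3 -7.1  8.4] [-1.16  1.1  -0.06] 0.173283105513121
fix 36.2 -28.8
F fix -6.8 -6.6
```

View pics/p3.png

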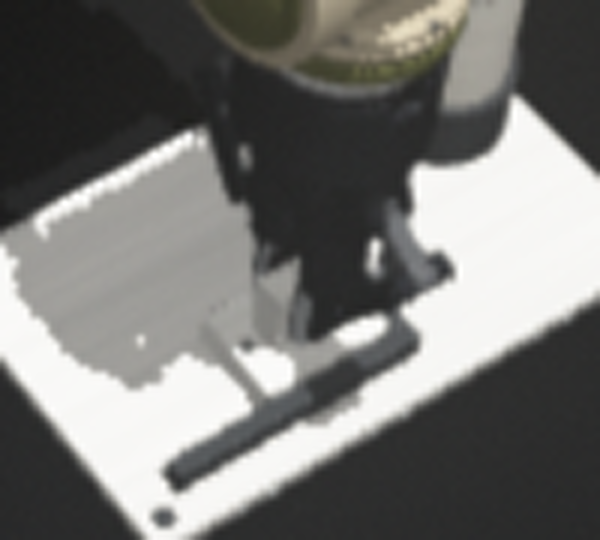

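Both fences now bear about 7 N, but the tool has tilted about 0.7°. Straightening it while keeping the tip pressed in.

Emit:
drive_tool(rows=[[[-0.005,-0.002,0.0,0.002,-0.004,0],[-0.008,-0.002,0.0,0.005,-0.009,0],[-0.008,-0.002,0.0,0.006,-0.011,0],[-0.008,-0.002,0.0,0.006,-0.011,0],[-0.008,-0.002,0.0,0.006,-0.011,0]]])

```text
time_s: 16.32
eef_pos: [557.5, 156.7, 207.5]
ee_rot: [-0.0, 0.682, 0.731, 0.0]
force: [-12.9, -8.9, 12.7]
grip_width: 0.172
```

```bash
python3 look.py pics/p4.png
```

```text
16.325 [557.5 156.7 207.5] z [-0.  0. -1.] yaw 3.96 [-12.9  -8.9  12.7] [-1.65  2.36 -0.05] 0.17213182173970318
fix 34.2 -29.8
F fix -13.5 -8.0
```

Upright again (yaw 3.96°, fixture 3.95°). The short-fence load of 8 N could be partly friction, so I'm pushing more along y.

Emit:
drive_tool(rows=[[[0.011,0.012,0.0,0.002,-0.004,0],[0.011,0.018,0.0,0.004,-0.004,0],[0.011,0.02,0.0,0.005,-0.004,0],[0.011,0.02,0.0,0.005,-0.004,0]]])

```text
time_s: 16.92
eef_pos: [557.7, 156.4, 207.5]
ee_rot: [-0.001, 0.682, 0.731, 0.0]
force: [-14.1, -19.8, 14.4]
grip_width: 0.182
```

```bash
python3 look.py pics/p5.png
```

```text
16.925 [557.7 156.4 207.5] z [-0.001  0.002 -1.   ] yaw 3.99 [-14.1 -19.8  14.4] [-3.56  2.6  -0.06] 0.18228771514867836
fix 34.4 -30.0
F fix -15.4 -18.8
```

View pics/p5.png

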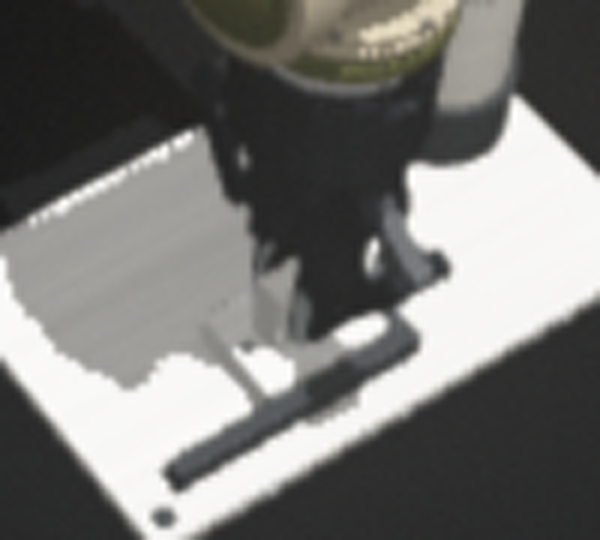

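y load rose to 19 N with no movement, so the block bears hard on the short fence as well as the long one. As a check, I'll compare the visible block edge with the projected seated pose.

```bash
python3 - <<'E'
from h import *
im=cv2.resize(cv2.imread("pics/p5.png")[200:460,150:480],None,fx=2.4,fy=2.2,interpolation=2)
def P(p):
    q=proj("scene",p); q=(q-[325,160]+.5)*6-.5
    return (q-[150,200])*[2.4,2.2]
f=[521.9,184.0,.068]
fence=P(W(f,[(55,-110,24),(55,0,24),(0,0,24),(65,-110,24),(65,10,24)]))
b=P(W(f,[(11,-60,28),(55,-60,28),(55,0,28),(11,0,28),(11,-60,10),(16+9,-47,61),(41,-47,61)]))
for q,c in((fence,(0,0,255)),(b,(0,160,0))):
    for u in q: cv2.circle(im,tuple(int(x) for x in u),3,c,-1)
cv2.imwrite("pics/p5b.png",im)
E
```

```text
(no output)
```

View pics/p5b.png

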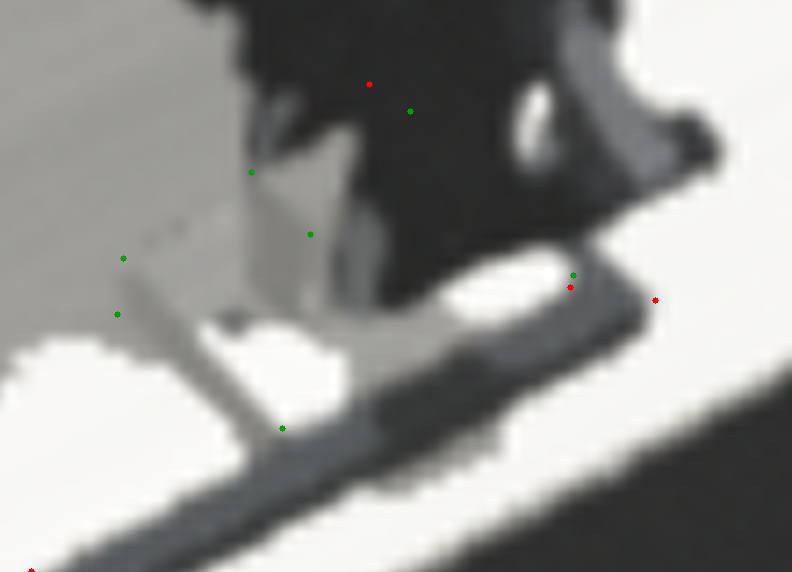

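The projected seated pose (green) matches the visible base corner and the edge along the fence to within about 1 source pixel. Last steadiness check and a look at the bystanders before handing in.

```bash
python3 look.py pics/p6.png; python3 - <<'E'
from h import *
t=viewer.capture("top")[:,:,::-1];s=viewer.capture("scene")[:,:,::-1]
cv2.imwrite("pics/end.png",np.hstack([t[120:290,300:480],s[140:350,180:440][:170]]))
for i in range(8): viewer.capture("top")
e=ctrl.sense();print(e['time_s'],e['eef_pos'],e['force'],abs(e['dq']).max())
E
```

```text
17.025 [557.7 156.5 207.5] z [-0.001  0.002 -1.   ] yaw 3.99 [-14.4 -20.1  14.6] [-3.53  2.6   0.02] 0.17558095524178394
fix 34.4 -30.0
F fix -15.8 -19.1
17.625 [557.6865504  156.45067077 207.46746774] [-14.17459308 -19.50566567  14.42222762] 0.0015761585938182474
```

View pics/end.png

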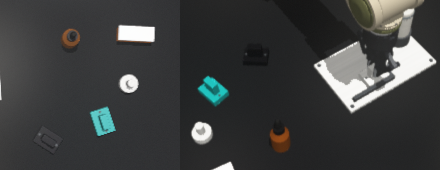

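Steady, and the bystanders haven't moved. Handing in.

```bash
python3 -c "
from rig import ctrl
print(ctrl.finish_job())"
```

```text
the job is handed in; nothing more can be done
None
```

I pressed the air can's nozzle cap fully down, then pushed the specimen block into the fixture corner. I handed in at about 17.6 s, with the gripper still pressing the block there.

- **Nozzle:** the cap met its stop at 24 N on the wrist. After release it was back at its starting height in the scene picture.
- **Block:** I took the bare aluminium block by its rib, turned it so its long side lay along the long fence, set it on the plate and slid it in.
- **Last checks:**
  - **Forces:** the wrist showed about 15 N towards the long fence, 19 N towards the short fence and 14 N down. These held steady for the last 0.7 s. Part of the sideways force is friction, so the load on each fence is somewhat lower.
  - **Alignment:** the tool was upright to about 0.1°, and its yaw was 3.99° against 3.95° for the fixture. The visible edges of the block matched the projected seated pose to about 1 pixel.
- **Disagreements:**
  - **Position:** the tool stopped at 34.4 mm along the fixture's x, where I expected 33 mm. That is within the 2 mm calibration tolerance.
  - **Tilt:** the tool tilted about 0.7° during the first push; I straightened it before the final press.
- **Bystanders:** the stub, dropper bottle, slide box and the two look-alikes stayed where they were, as far as the last pictures show.

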